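# Line up the containers by height

### The arm

A 6-joint arm with a two-finger parallel gripper is mounted at the origin on the work surface; the furniture and walls round the work are solid. World frame = base frame: x ahead of the robot, y to its left, z up, the work surface at z = 0. Lengths are in mm, angles in degrees, forces in N, time in s.
With the tool pointing down it reaches from about 300 to 850 mm from the base axis. Payload 4.2 kg.
Tool frame: the origin (TCP) lies midway between the tips of the shut fingers; the grasp point (between the pads) lies 19 mm behind it (env.grasp_offset is the distance from the TCP to the grasp point, in mm); z points along the fingers, y is the line along which they close (so a half turn about z gives the same grasp; the last joint's range is limited). The gripper opens to 91 mm and grips with 3 to 60 N. Pads are 32 mm wide; open, the fingers measure 118 mm over their backs; the gripper's body (76 mm by 178 mm) begins 60 mm behind the grasp point.
Start: joints at [-67.437, 18.312, 89.639, -0, 72.044, -1.146], TCP at [231.207, -526.485, 213.976] pointing down, gripper open.
Joint ranges: [-177.97, 177.97], [-48.28, 115.42], [12.27, 149.76], [-77.06, 257.06], [2.81, 150.46], [-146.56, 146.56]. Speed limits (degrees/s): [147.25, 147.25, 180, 180, 180, 180].

### API

Orientations are given as [roll, pitch, yaw] about the fixed x, y, z axes, in that order (R = Rz(yaw) Ry(pitch) Rx(roll)).
In Python, from workcell import env, optics gives the robot as it stands. The module is installed in compiled form; this text tells all that it offers.
- The arm moves only by the tool send_rows, never from a script. Its argument "targets" is a list that holds one entry, the list of rows, each a list of 7 numbers: the turn, a rotation vector about the world's x, y, z scaled (see below), then the shift along the world's x, y, z scaled (see below), then the closure, from -1 (fully open) to 1 (shut). In form: [[[rx, ry, rz, x, y, z, gripper], ...]]. A call has 1 to 12 rows; each row shifts and turns the commanded pose from where the row before left it; what a row does not reach is not made up. The controller multiplies each number of a shift by 0.2 m and each number of a turn by pi/2 rad. A row lasts 1/10 s, in which the tool goes at most 50 mm and 8.59 degrees, less where a joint would pass 70% of its speed; a pose out of reach is approached as far as the arm can. A call with a number of a shift or a turn outside -1 to 1 is refused whole. A call with a gripper value outside its range is refused whole. The fingers move at their own pace and stop on an object; "grip_force" is the grip in N (left out, the last holds). Time passes only in rows, so rows that do not move let the fingers close. It gives the time, the measured TCP pose, the force, the opening and the grip force at its end, in the units of the state.
- env.state(): the state, without advancing time (a new reading comes with each control period).
- optics.grab_frame(name): name is "side" or "top" or "wrist"; returns (picture, depth): 400x640x3 uint8, red, green, blue; 400x640 float32, mm along the optical axis (not along the pixel's ray), 0 where there is no reading.
- optics.camera_info(name): a dict with "camera_matrix" (3x3 intrinsics, pixels), "R" (3x3) and "t" (3): a world point X has camera coordinates R X + t; the wrist camera has in their place "mount" (4x4, takes a point from camera to tool coordinates, whose origin is the TCP and whose axes are the flange's). Camera axes: x right, y down, z forward; pixel columns grow to the right and rows downward; lengths in mm; the calibration is good to about 2 mm. A picture is of the moment at which its call begins: read the wrist's pose just before it. camera_info takes no time and is no camera call.
- env.job_done(): hands the job in; it is judged then, once.
Trained networks look in the newest picture that a camera, given by its name, has taken for a name from the list of things; names that differ only in an ending like _2 or _b are one class to them, and where a whole thing is asked for, a point or a joint stands for the part that bears it (a point fixed in the world has none). Each returns a list of dicts, best first, with "conf" (0 to 1); they miss things now and then, are a little off and sometimes report something else, mostly with a low value. They report only what shows in the picture. A call takes as long as a camera call. They do not tell look-alikes from the thing itself.
- optics.silhouettes(camera, name): "mask" (400x640 bool, what is visible of it) and "at" ([column, row] in pixels, amid what is visible of it).
- optics.place_of(camera, name): "at" ([column, row] in pixels: a listed point, or the origin of a listed thing).
The state is a dict: "time_s": time; "qpos": joint angles; "qvel": joint speeds; "effort": joint torques, N m; "ee_pos": TCP position; "ee_rot": TCP orientation; "force": force on the tool from outside, world axes, zero at the start; "torque": the same for the moment, N m; "gripper_width": finger opening in mm; "gripper_force": force on a finger pad.
Only numpy, scipy, OpenCV 4.12 (cv2) and the standard library are available. Lean on these libraries where they do the work, as an engineer would, in place of code of your own. Each camera call takes 0.05 s, during which the arm holds its last target. There are 200 camera calls.

### The job

Line the four containers up by height on the row of four grey discs, one to a disc: the tallest on the disc next to the upright metal bookend, then each one shorter than the one before, so that the shortest stands on the disc next to the small round stud. Stand each upright and centred on its disc, and let go of it.

Things in the scene. Friction and masses are not known exactly. Their poses are not given: they have to be found in the camera images.
- amber_bottle: brown bottle with a black screw cap: 118 mm tall; the round body is 60 mm across, straight from the foot up to about 80 mm, then tapers to the cap, 37 mm across, from 102 to 118 mm; about 0.19 kg. Loose, stands upright on the bench at the start. Origin: centre of its underside; z up along its axis.
- white_bottle: white bottle with a blue screw cap: 98 mm tall; the round body is 47 mm across, straight from the foot up to about 65 mm, then tapers to the cap, 29 mm across, from 85 to 98 mm; about 0.11 kg. Loose, stands upright on the bench at the start. Origin: centre of its underside; z up along its axis.
- beaker: clear beaker, open at the top, empty: 60 mm tall, 46 mm across outside, wall about 2 mm, light (about 0.03 kg); it can be gripped round the outside. Loose, stands upright on the bench at the start. Origin: centre of its underside; z up along its axis.
- vial: small clear vial with a white crimped cap: 42 mm tall, 15 mm across (cap 14 mm across from 32 to 42 mm), light (about 0.012 kg). Loose, stands upright on the bench at the start. Origin: centre of its underside; z up along its axis.
- disc_a: one of four identical grey discs with bright rings, 72 mm across and 4 mm thick, fixed to the bench in one straight row, 85 mm from centre to centre. Origin: centre of its underside (on the bench). Its y axis runs along the row, z up. Which of the discs a, b, c, d lies where in the row changes from start to start
- disc_b: one of four identical grey discs with bright rings, 72 mm across and 4 mm thick, fixed to the bench in one straight row, 85 mm from centre to centre. Origin: centre of its underside (on the bench). Its y axis runs along the row, z up. Which of the discs a, b, c, d lies where in the row changes from start to start
- disc_c: one of four identical grey discs with bright rings, 72 mm across and 4 mm thick, fixed to the bench in one straight row, 85 mm from centre to centre. Origin: centre of its underside (on the bench). Its y axis runs along the row, z up. Which of the discs a, b, c, d lies where in the row changes from start to start
- disc_d: one of four identical grey discs with bright rings, 72 mm across and 4 mm thick, fixed to the bench in one straight row, 85 mm from centre to centre. Origin: centre of its underside (on the bench). Its y axis runs along the row, z up. Which of the discs a, b, c, d lies where in the row changes from start to start
- bookend: aluminium bookend, fixed to the bench at one end of the row (either end, it changes): a foot 76 x 30 mm, 3 mm thick, with an upright plate 3 mm thick, 76 mm wide and 32 mm high that stands across the row. Origin: centre of its underside, 63 mm beyond the centre of the end disc, in line with the discs. Its y axis runs along the row (towards or away from the discs), x across it, z up
- stud: small round aluminium stud, 28 mm across and 10 mm high, fixed to the bench at the other end of the row. Origin: centre of its underside, 63 mm beyond the centre of the end disc, in line with the discs. z up
There are look-alikes about, which are no part of the job. Of the things shaped like the amber_bottle, the brown one is meant.

How it is judged:
By the outcome, as a careful person would: the job done as asked, in the order asked, and still so for the second after the job is handed in, with the robot touching nothing.
It also fails if it takes over 106 s, if anything falls off the work surface, if the arm or the gripper's body presses on something with over 40 N, if the wrist force passes 120 N, or if a joint passes its speed limit or range.

## Working session

There is one attempt and no reset: what is moved stays moved. The work goes in short steps, Python scripts to look and compute and a tool call to move; the robot and the scene stay as the last step left them, time stands still between calls to the robot, and variables do not carry over. Pictures are saved under pics/ and viewed, at most 14 in all, crops included, and the job is handed in when it is done.

Besides the shell and the picture viewer there is one more tool, called as name([rows], argument=value, ...), one row to a line, values as JSON. send_rows: Moves the arm, as the interface text tells. Its arguments: {"type":"object","properties":{"targets":{"type":"array"},"grip_force":{"type":"number"}},"required":["targets"]}

```bash
mkdir -p pics
cat > h.py <<'E'
import numpy as np, cv2
from workcell import env, optics
from scipy.spatial.transform import Rotation as Ro
def cam(n):
    i=optics.camera_info(n);K=np.array(i["camera_matrix"])
    if "R" in i: return K,np.array(i["R"]),np.array(i["t"]).ravel()
    s=env.state();M=np.array(i["mount"])
    Rt=Ro.from_euler('xyz',s["ee_rot"],degrees=True).as_matrix();p=np.array(s["ee_pos"])
    Rc=Rt@M[:3,:3];c=Rt@M[:3,3]+p
    return K,Rc.T,-Rc.T@c
def pt(C,uv,d):  # depth -> world
    K,R,t=C;r=np.linalg.inv(K)@[uv[0],uv[1],1];return R.T@(r*d-t)
def onz(C,uv,z):
    K,R,t=C;c=-R.T@t;r=R.T@np.linalg.inv(K)@[uv[0],uv[1],1];return c+r*(z-c[2])/r[2]
def save(n,im): cv2.imwrite(f"pics/{n}.png",im[:,:,::-1])
E
python3 - <<'E'
from h import *
np.set_printoptions(precision=1,suppress=True)
print(env.state()["ee_rot"])
for n in ("top","side"):
    C=cam(n);im,d=optics.grab_frame(n);save(n,im);np.save(n+"d.npy",d)
    for o in ("amber_bottle","white_bottle","beaker","vial","disc_a","bookend","stud"):
        for r in optics.silhouettes(n,o):
            m=r["mask"];v=d[m];v=v[v>0];u=r["at"]
            ys,xs=np.nonzero(m&(d>0))
            P=np.array([pt(C,(x,y),d[y,x]) for x,y in zip(xs,ys)])
            print(n,o,round(r["conf"],2),np.array(u),m.sum(), np.median(P,0) if len(P) else None, (np.percentile(P,2,axis=0),np.percentile(P,98,axis=0)) if len(P) else '')
E
```

```text
[-179.9   -0.    23.7]
top amber_bottle 0.76 [429.1 189.8] 940 [ 505.3 -276.5   89.4] (array([ 481.8, -310.5,   10.5]), array([ 536.3, -257.1,  118.5]))
top beaker 0.94 [279.8 226.5] 426 [442.9  33.2   3.7] (array([421.8,   8.5,  -1.8]), array([462.4,  50.3,  60.2]))
top disc_a 0.97 [244.8 149.4] 849 [613.2  99.9   2.5] (array([580.2,  67.8,  -2. ]), array([644.4, 131.6,   6.3]))
top disc_a 0.87 [356.2 187.4] 843 [ 527.5 -141.3    2.5] (array([ 496.9, -172.2,   -1.3]), array([ 559.7, -109.3,    6.2]))
top disc_a 0.68 [321.4 173.9] 845 [555.5 -60.    2.5] (array([524.6, -92.1,  -1.6]), array([587.8, -27.7,   6. ]))
top disc_a 0.62 [279.1 157.7] 813 [584.8  20.    2.7] (array([552.3, -10.4,  -1.7]), array([616. ,  52. ,   6.2]))
top bookend 0.77 [385.1 200.6] 485 [ 509.7 -198.8    2. ] (array([ 473.3, -221.1,   -2.7]), array([ 543. , -179.5,   31. ]))
top stud 0.68 [322.1 174.6] 886 [555.3 -59.8   2.3] (array([522.8, -92.1,  -2.7]), array([587.8, -25.5,   6. ]))
top stud 0.63 [218.5 136.1] 115 [630.3 157.6   7.2] (array([619.8, 146.8,   1. ]), array([643.6, 169.5,  11.8]))
side amber_b
[... 387 characters left out ...]
.41 [283.1 166. ] 90 [442.6  46.4  56.7] (array([421.7, -96.8,  24.1]), array([465.6, 124.3, 118. ]))
side disc_a 0.78 [342.7 199.9] 444 [555.  -63.6   4.3] (array([523.3, -93.9,   0.8]), array([588.5, -25.9,   6. ]))
side disc_a 0.75 [345.  182.7] 354 [583.4  15.1   4.3] (array([552.1, -15.3,   0.7]), array([616.6,  49.3,   6. ]))
side disc_a 0.71 [332.9 218.6] 228 [ 514.8 -132.2    4.3] (array([ 494. , -268.6,    2.2]), array([ 535.7, -107.2,   86. ]))
side disc_a 0.64 [349.9 168.8] 270 [612.2  94.9   4.3] (array([581.6,  65.1,   1.3]), array([642.8, 129.6,   6.2]))
side bookend 0.77 [323.3 236.3] 298 [ 486.9 -196.    12.8] (array([ 472.4, -209.6,    0.7]), array([ 501.3, -189.2,   31.8]))
```

View pics/top.png

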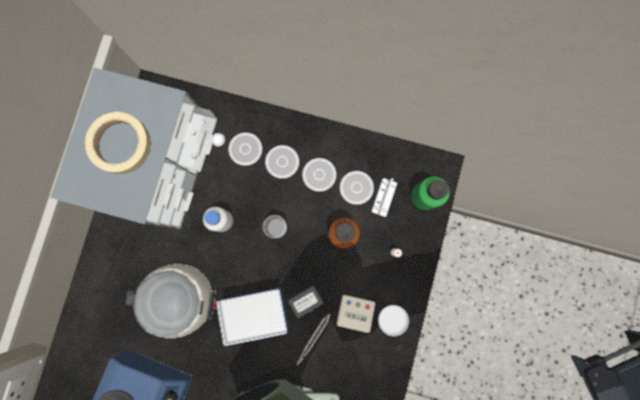

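View pics/side.png

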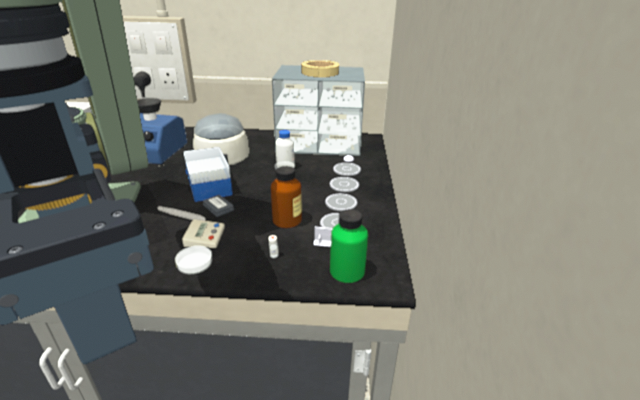

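Brown bottle: top (344,233), side (286,200). The green one, at top (430,192) and side (349,248), is the look-alike. Next I'll fit the axes from the clouds, check the surroundings for clearance and make a crop.

Run:
```python
from h import *
np.set_printoptions(precision=1,suppress=True)
ims={n:cv2.imread(f"pics/{n}.png") for n in("top","side")}
W={}
v,u=np.mgrid[:400,:640]
for n in("top","side"):
    K,R,t=cam(n);d=np.load(n+"d.npy")
    r=np.stack([(u-K[0,2])/K[0,0]*d,(v-K[1,2])/K[1,1]*d,d],-1)
    P=(r-t)@R;P[d==0]=np.nan;W[n]=P
for name,uv,h,r in (("amber",(344,233),118,45),("white",(217,219),98,40),("beaker",(275,226),60,35),("vial",(397,253),42,20),("green",(430,192),118,45)):
    c=onz(cam("top"),uv,h)[:2]
    for n in W:
        P=W[n].reshape(-1,3);m=(np.hypot(*(P[:,:2]-c).T)<r)&(P[:,2]>8);Q=P[m]
        T=Q[Q[:,2]>np.percentile(Q[:,2],98)-6] if len(Q) else Q
        print(name,n,c,len(Q),"top z",np.percentile(Q[:,2],99) if len(Q) else 0,"cap c",(T[:,:2].min(0)+T[:,:2].max(0))/2 if len(T) else '', "ext",Q.min(0)[:2] if len(Q) else '',Q.max(0)[:2] if len(Q) else '')
# obstacles: along-row / across-row coords
a=np.array([527.5,-141.3]);e=np.array([85.7,241.3]);e/=np.linalg.norm(e);f=np.array([e[1],-e[0]])
for n in W:
    P=W[n].reshape(-1,3);P=P[~np.isnan(P).any(1)];s=(P[:,:2]-a)@e;q=(P[:,:2]-a)@f
    for lo in range(-120,480,60):
        m=(s>lo)&(s<lo+60)&(P[:,2]>20)&(P[:,2]<400)&(q>45)
        m2=(s>lo)&(s<lo+60)&(P[:,2]>20)&(abs(q)<100)
        print(n,lo,"nearest across",np.percentile(q[m],[1,50]) if m.sum()>3 else '',m.sum(),"| zmax in strip",P[m2,2].max() if m2.any() else '', m2.sum())
    m=(s>270)&(abs(q)<180)&(P[:,2]>15)
    for lo in (-180,-90,-0,90):
        k=m&(q>lo)&(q<lo+90); print(n,"shelf start q",lo,np.percentile(s[k],[1,20]) if k.sum()>3 else '',np.percentile(P[k,2],99) if k.sum()>3 else '')
for i,(n,(x,y)) in enumerate((("top",(390,215)),("side",(310,225)))):
    ims[n]=cv2.resize(ims[n][y-60:y+60,x-80:x+80],(400,300),interpolation=2)
cv2.imwrite("pics/crop.png",np.hstack([ims["top"],ims["side"]]))
```

```text
amber top [ 426.8 -107.3] 749 top z 119.36295890771538 cap c [ 428.8 -109.3] ext [ 398.9 -138.6] [457.5 -79.8]
amber side [ 426.8 -107.3] 1528 top z 118.70282080829116 cap c [ 429.3 -110.2] ext [ 399.  -141.8] [457.8 -91. ]
white top [453.4 136.5] 548 top z 99.77374922817022 cap c [457.3 146.9] ext [433.1 123.9] [479.5 168.5]
white side [453.4 136.5] 509 top z 98.49243187495578 cap c [456.6 146.9] ext [433.  121.3] [479.3 162.6]
beaker top [442.2  28. ] 184 top z 61.88770391611982 cap c [442.3  30.1] ext [420.2   7.8] [464.4  52.3]
beaker side [442.2  28. ] 84 top z 60.75815036730824 cap c [442.3  35.9] ext [420.9  18.9] [463.7  52.9]
vial top [ 389.3 -218.9] 56 top z 42.1659827920452 cap c [ 390.3 -219.6] ext [ 384.8 -225.8] [ 397.4 -212.4]
vial side [ 389.3 -218.9] 154 top z 42.352008462701704 cap c [ 391.2 -221.3] ext [ 383.8 -230.3] [ 398.8 -214.7]
green top [ 505.1 -270.4] 932 top z 118.95790460171993 cap c [ 511. -287.] ext [ 480.9 -314.5] [ 539.3 -256.3]
green side [ 505.1 -270.4] 1497 top z 118.73679625331334 cap c [ 511.3 -288.7] ext [ 481.1 -315.3] [ 540.2 -268.3]
top -120 
[... 1183 characters left out ...]
0 nearest across [126.4 129. ] 1073 | zmax in strip  0
side 120 nearest across [121.7 124.2] 893 | zmax in strip  0
side 180 nearest across [117.  119.5] 721 | zmax in strip  0
side 240 nearest across [112.2 114.8] 610 | zmax in strip  0
side 300 nearest across [107.7 110.1] 501 | zmax in strip 217.35999299895627 3205
side 360 nearest across [102.8 105.4] 439 | zmax in strip 235.12086299523864 454
side 420 nearest across [ 98.2 100.7] 357 | zmax in strip 386.9753659418832 464
side shelf start q -180 [326.2 332.1] 375.6504259586358
side shelf start q -90 [307.7 336.8] 377.2442071582171
side shelf start q 0 [314.6 493.7] 379.43657777238565
side shelf start q 90 [273.  313.8] 391.15189717435806
```

View pics/crop.png

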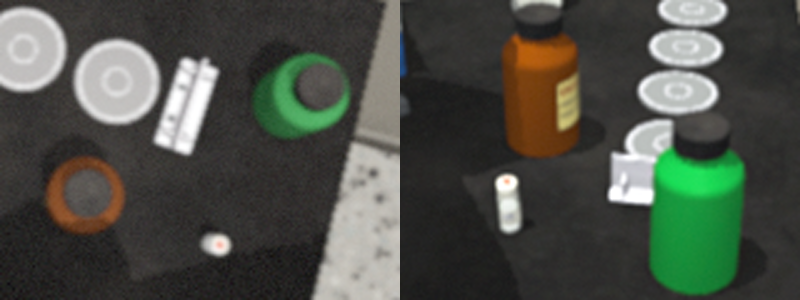

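The crop shows the brown bottle with a yellow label and black cap (left in both halves), and the green look-alike on the right. The brown one, at (428,-110), fits the description. Disc nearest the bookend is at (528,-141), and disc nearest the stud at (612,100). I'll grasp everything with the fingers closing across the row (yaw ≈70.7).

send_rows([
  [[0,0,0.087,0.082,0.1735,0,-1],[0,0,0.087,0.082,0.1735,0,-1],[0,0,0.087,0.082,0.1735,0,-1],[0,0,0.087,0.082,0.1735,0,-1],[0,0,0.087,0.082,0.1735,0,-1],[0,0,0.087,0.082,0.1735,0,-1],[0,0,0,0.082,0.1735,0,-1],[0,0,0,0.082,0.1735,0,-1],[0,0,0,0.082,0.1735,0,-1],[0,0,0,0.082,0.1735,0,-1],[0,0,0,0.082,0.1735,0,-1],[0,0,0,0.082,0.1735,0,-1]],
], grip_force=20)

```text
time_s: 2.0
ee_pos: [428.5, -108.6, 214.3]
ee_rot: [179.9, 0.0, 70.7]
force: [0.8, -1.0, -1.1]
gripper_width: 91.4
gripper_force: 0.0
```

Run:
```python
from h import *
print(np.round(optics.camera_info("wrist")["mount"],1))
s=env.state();print(s["ee_pos"],s["ee_rot"],s["force"])
C=cam("wrist");im,d=optics.grab_frame("wrist");save("w1",im);print(-C[1].T@C[2])
for r in optics.silhouettes("wrist","amber_bottle")[:3]:
    print(r["conf"],r["at"],r["mask"].sum())
    ys,xs=np.nonzero(r["mask"]&(d>0));P=np.array([pt(C,(x,y),d[y,x]) for x,y in zip(xs,ys)])
    T=P[P[:,2]>np.percentile(P[:,2],98)-5];print(np.percentile(P[:,2],99),(T.min(0)+T.max(0))/2,T.min(0),T.max(0))
for r in optics.place_of("wrist","disc_a"): print(r["conf"],onz(C,r["at"],0))
```

```text
[[  -0.    -1.    -0.3   83.3]
 [   1.     0.    -0.     0.4]
 [   0.    -0.3    1.  -170.7]
 [   0.     0.     0.     1. ]]
[ 428.52555641 -108.60479606  214.26242227] [1.79946810e+02 1.12260874e-04 7.06870049e+01] [ 0.80971334 -0.9626591  -1.10691002]
[456.33694866 -30.05153952 384.99279077]
0.79 [312.0, 185.6] 4087
119.30367462317412 [ 426.85802041 -109.92927729  117.25416865] [ 408.32177265 -128.11527983  114.15824028] [445.39426818 -91.74327474 120.35009702]
0.7 [555.07959301 -60.30059886   0.        ]
0.67 [ 527.84124293 -140.32037848    0.        ]
```

The wrist camera agrees on the amber bottle and both near discs. It also sits 83 mm out on the shelf side, so near the shelf I'll lean the tool 20° away. The order is white first, then vial, beaker and amber.

send_rows([
  [[0.07,-0.0244,0,0.0186,0.163,0,-1],[0.07,-0.0244,0,0.0186,0.163,0,-1],[0.07,-0.0244,0,0.0186,0.163,0,-1],[0,0,0,0.0186,0.163,0,-1],[0,0,0,0.0186,0.163,0,-1],[0,0,0,0.0186,0.163,0,-1],[0,0,0,0.0186,0.163,0,-1],[0,0,0,0.0186,0.163,0,-1],[0,0,0,0,0,0,-1]],
])

```text
time_s: 3.05
ee_pos: [457.8, 152.2, 214.2]
ee_rot: [-180.0, -20.0, 70.8]
force: [-0.4, -0.9, 0.0]
gripper_width: 91.3
gripper_force: 0.0
```

```bash
cat >> h.py <<'E'
def look(name,tag):
    np.set_printoptions(precision=1,suppress=True)
    C=cam("wrist");im,d=optics.grab_frame("wrist");save(tag,im);print("cam",-C[1].T@C[2])
    for r in optics.silhouettes("wrist",name)[:3]:
        ys,xs=np.nonzero(r["mask"]&(d>0));P=np.array([pt(C,(x,y),d[y,x]) for x,y in zip(xs,ys)])
        if len(P)<5: continue
        T=P[P[:,2]>np.percentile(P[:,2],98)-5];print(name,r["conf"],r["at"],len(P),"topz",np.percentile(P[:,2],99),"c",(T.min(0)+T.max(0))/2,"size",np.ptp(T,0),"all",P.min(0),P.max(0))
    for r in optics.place_of("wrist","disc_a"): print("disc",r["conf"],onz(C,r["at"],0))
E
python3 -c "
from h import *
look('white_bottle','w2')"
```

```text
cam [464.6 170.7 403.5]
white_bottle 0.89 [313.3, 243.3] 1926 topz 99.38830708147286 c [454.2 146.6  97.9] size [28.5 28.7  4.4] all [431.6 124.7  -0.8] [478.9 170.2 100.1]
disc 0.91 [611.4 100.1   0. ]
```

send_rows([
  [[0,0,0,0,0,-0.152,-1],[0,0,0,0,0,-0.152,-1],[0,0,0,0,0,-0.152,-1],[0,0,0,0,0,-0.152,-1],[0,0,0,0,0,-0.152,-1],[0,0,0,0,0,-0.152,-1],[0,0,0,0,0,0,1],[0,0,0,0,0,0,1],[0,0,0,0,0,0,1],[0,0,0,0,0,0,1],[0,0,0,0,0,0,1],[0,0,0,0,0,0,1]],
], grip_force=20)

```text
time_s: 4.4
ee_pos: [457.8, 150.9, 32.3]
ee_rot: [180.0, -20.1, 70.7]
force: [-1.5, -0.5, 2.1]
gripper_width: 46.2
gripper_force: 6.9
```

send_rows([
  [[0,0,0,0,0,0,1],[0,0,0,0,0,0,1],[0,0,0,0,0,0.1,1],[0,0,0,0,0,0.15,1],[0,0,0,0,0,0.15,1],[0,0,0,0,0,0,1]],
])

```text
time_s: 5.0
ee_pos: [460.5, 151.0, 115.2]
ee_rot: [179.5, -20.2, 70.8]
force: [0.7, 0.6, -2.1]
gripper_width: 46.0
gripper_force: 20.0
```

send_rows([
  [[0,0,0,0.062,-0.129,0,1],[0,0,0,0.062,-0.129,0,1],[0,0,0,0.062,-0.129,0,1],[0,0,0,0.062,-0.129,0,1],[0,0,0,0.062,-0.129,0,1],[0,0,0,0.062,-0.129,0,1],[0,0,0,0.062,-0.129,0,1],[0,0,0,0.062,-0.129,0,1],[0,0,0,0,0,-0.15,1],[0,0,0,0,0,-0.12,1],[0,0,0,0,0,0,1],[0,0,0,0,0,0,1]],
])

```text
time_s: 6.2
ee_pos: [556.5, -55.4, 56.9]
ee_rot: [-179.8, -20.0, 70.6]
force: [0.1, 0.4, 0.1]
gripper_width: 46.0
gripper_force: 20.0
```

```bash
python3 -c "
from h import *
s=env.state();print(s['ee_pos'],s['ee_rot'])
look('white_bottle','w3')"
```

```text
[556.50157109 -55.38037748  56.85541785] [-179.84594927  -20.02210316   70.64053767]
cam [563.9 -37.  246.1]
white_bottle 0.86 [315.4, 264.4] 6986 topz 123.75218859240663 c [555.6 -56.6 121.8] size [28.6 21.4  6.3] all [532.9 -74.5   3. ] [580.2 -36.5 124.9]
disc 0.8 [582.6  19.3   0. ]
disc 0.77 [612.  101.3   0. ]
```

send_rows([
  [[0,0,0,0.006,0,-0.05,1],[0,0,0,0,0,-0.035,1],[0,0,0,0,0,-0.013,1],[0,0,0,0,0,0,1],[0,0,0,0,0,0,1]],
])

```text
time_s: 6.85
ee_pos: [558.2, -55.7, 37.9]
ee_rot: [-180.0, -20.0, 70.7]
force: [0.5, -0.4, -0.6]
gripper_width: 45.7
gripper_force: 20.0
```

send_rows([
  [[0,0,0,0,0,-0.006,1],[0,0,0,0,0,0,1]],
])

```text
time_s: 7.05
ee_pos: [558.2, -55.7, 36.8]
ee_rot: [-180.0, -20.0, 70.7]
force: [0.1, 0.3, -1.7]
gripper_width: 45.8
gripper_force: 20.0
```

send_rows([
  [[0,0,0,0,0,0,0.2],[0,0,0,0,0,0,-0.3],[0,0,0,0,0,0,-1],[0,0,0,0,0,0,-1],[0,0,0,0,0,0,-1],[0,0,0,0,0,0,-1],[0,0,0,0,0,0.1,-1],[0,0,0,0,0,0.15,-1],[0,0,0,0,0,0.25,-1],[0,0,0,0,0,0.25,-1],[0,0,0,0,0,0.1,-1],[0,0,0,0,0,0,-1]],
])

```text
time_s: 8.25
ee_pos: [560.1, -56.2, 210.7]
ee_rot: [179.5, -20.0, 70.9]
force: [-0.1, -1.3, -0.0]
gripper_width: 91.1
gripper_force: 0.0
```

```bash
python3 -c "
from h import *
look('white_bottle','w4')"
```

```text
cam [565.6 -37.3 400. ]
white_bottle 0.59 [174.2, 196.8] 2372 topz 60.95427856914143 c [439.5  28.6  58.7] size [45.4 44.5  6.1] all [390.9   6.3  -1.8] [462.2  61.6  61.8]
disc 0.92 [583.2  22.3   0. ]
disc 0.76 [ 526.9 -140.     0. ]
disc 0.6 [614.3  99.5   0. ]
```

View pics/w4.png

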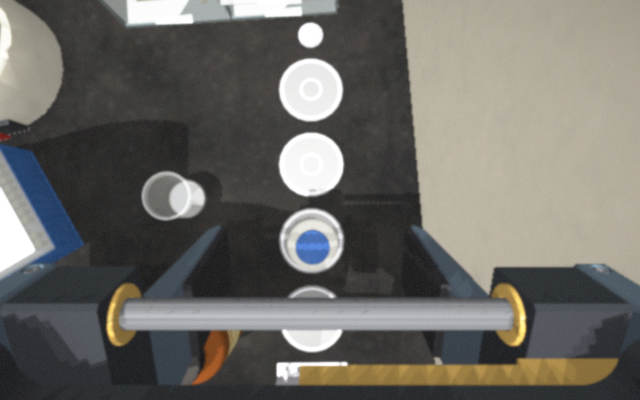

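White stands upright at (312,240) amid its disc. Now the vial.

send_rows([
  [[0,0,0,-0.1183,-0.1131,0,-1],[0,0,0,-0.1183,-0.1131,0,-1],[0,0,0,-0.1183,-0.1131,0,-1],[0,0,0,-0.1183,-0.1131,0,-1],[0,0,0,-0.1183,-0.1131,0,-1],[0,0,0,-0.1183,-0.1131,0,-1],[0,0,0,-0.1183,-0.1131,0,-1],[0,0,0,0,0,-0.15,-1],[0,0,0,0,0,-0.15,-1],[0,0,0,0,0,0,-1],[0,0,0,0,0,0,-1]],
])

```text
time_s: 9.5
ee_pos: [392.1, -213.4, 146.0]
ee_rot: [-179.8, -20.1, 70.6]
force: [0.2, -0.9, -0.3]
gripper_width: 91.0
gripper_force: 0.0
```

```bash
python3 -c "
from h import *
look('vial','w5');print(env.state()['ee_pos'])"
```

```text
cam [ 399.6 -195.4  335.3]
vial 0.8 [316.4, 250.1] 303 topz 42.97325724624961 c [ 388.7 -221.5   41.2] size [13.8 13.8  4.1] all [ 379.  -231.    -0.9] [ 396.9 -213.2   43.3]
disc 0.57 [ 528.1 -141.     0. ]
[ 393.3 -214.4  147.7]
```

View pics/w5.png

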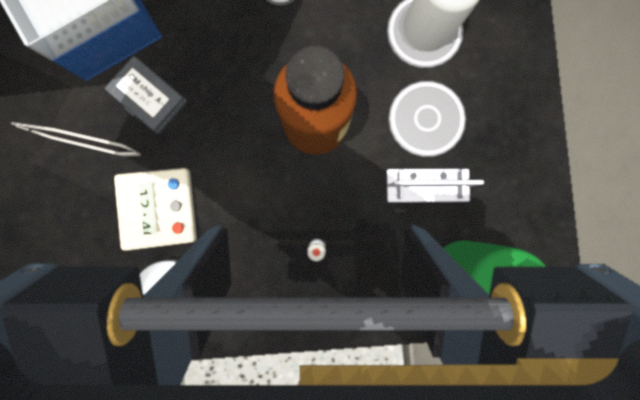

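The vial is at (316,250), clear between the open fingers. Green bottle and bookend are clear too.

send_rows([
  [[0,0,0,-0.004,-0.004,-0.137,-1],[0,0,0,0,0,-0.137,-1],[0,0,0,0,0,-0.137,-1],[0,0,0,0,0,-0.137,-1],[0,0,0,0,0,-0.137,-1],[0,0,0,0,0,0,0],[0,0,0,0,0,0,0.4],[0,0,0,0,0,0,1],[0,0,0,0,0,0,1],[0,0,0,0,0,0,1],[0,0,0,0,0,0,1],[0,0,0,0,0,0,1]],
], grip_force=8)

```text
time_s: 10.85
ee_pos: [391.9, -214.9, 10.1]
ee_rot: [180.0, -20.0, 70.7]
force: [-0.2, -0.9, -0.5]
gripper_width: 38.1
gripper_force: 0.0
```

send_rows([
  [[0,0,0,0,0,0,1],[0,0,0,0,0,0,1],[0,0,0,0,0,0,1],[0,0,0,0,0,0,1],[0,0,0,0,0,0,1],[0,0,0,0,0,0,1],[0,0,0,0,0,0,1]],
])

```text
time_s: 11.55
ee_pos: [391.7, -214.8, 9.8]
ee_rot: [-180.0, -20.0, 70.7]
force: [0.3, 0.2, -0.0]
gripper_width: 14.4
gripper_force: 8.0
```

send_rows([
  [[0,0,0,0,0,0.1,1],[0,0,0,0,0,0.2,1],[0,0,0,0,0,0.2,1],[0,0,0,0,0,0.2,1],[0,0,0,0.1113,0.1605,0,1],[0,0,0,0.1113,0.1605,0,1],[0,0,0,0.1113,0.1605,0,1],[0,0,0,0.1113,0.1605,0,1],[0,0,0,0.1113,0.1605,0,1],[0,0,0,0.1113,0.1605,0,1],[0,0,0,0.1113,0.1605,0,1],[0,0,0,0.1113,0.1605,0,1]],
])

```text
time_s: 12.75
ee_pos: [570.3, 43.5, 149.7]
ee_rot: [-180.0, -20.0, 70.7]
force: [-0.6, -0.8, -0.1]
gripper_width: 14.4
gripper_force: 8.0
```

send_rows([
  [[0,0,0,0.1113,0.1605,0,1],[0,0,0,0.1113,0.1605,0,1],[0,0,0,0,0,-0.2,1],[0,0,0,0,0,-0.2,1],[0,0,0,0,0,-0.15,1],[0,0,0,0,0,0,1],[0,0,0,0,0,0,1]],
])

```text
time_s: 13.45
ee_pos: [614.5, 106.2, 40.0]
ee_rot: [-179.9, -20.0, 70.7]
force: [0.8, 0.4, -0.0]
gripper_width: 14.3
gripper_force: 8.0
```

```bash
python3 -c "
from h import *
s=env.state();print(s['ee_pos'],s['ee_rot'],s['force'])
look('vial','w6')"
```

```text
[614.54323974 106.23745345  39.99376385] [-179.93779116  -20.02284756   70.6546874 ] [ 0.77575229  0.35960076 -0.00337081]
cam [621.7 124.7 229.3]
vial 0.73 [316.3, 273.4] 1125 topz 73.05129793879688 c [612.3  99.3  70.9] size [13.9 14.   6.2] all [602.7  92.3  31.3] [620.1 107.9  74. ]
disc 0.91 [612.9  98.7   0. ]
```

View pics/w6.png

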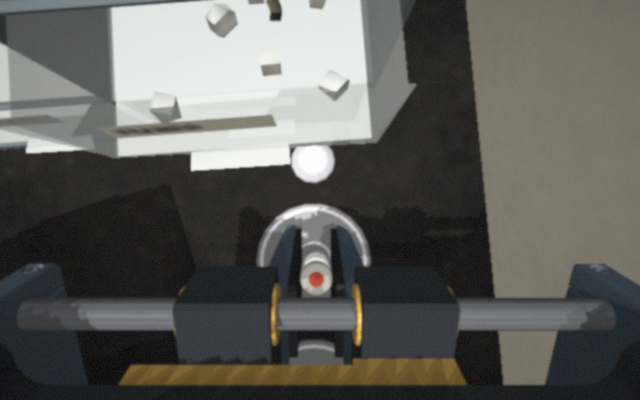

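The vial hangs upright over the last disc, clear of shelf and wall. Lowering it.

send_rows([
  [[0,0,0,0,0.002,-0.06,1],[0,0,0,0,0,-0.04,1],[0,0,0,0,0,-0.02,1],[0,0,0,0,0,-0.008,1],[0,0,0,0,0,0,1],[0,0,0,0,0,0,1]],
])

```text
time_s: 14.2
ee_pos: [614.6, 106.5, 14.2]
ee_rot: [-180.0, -20.0, 70.7]
force: [-1.0, -0.2, 0.6]
gripper_width: 14.6
gripper_force: 8.0
```

send_rows([
  [[0,0,0,0,0,-0.002,1],[0,0,0,0,0,0,1],[0,0,0,0,0,0,0.6],[0,0,0,0,0,0,0.5],[0,0,0,0,0,0,0.3],[0,0,0,0,0,0,0],[0,0,0,0,0,0,0],[0,0,0,0,0,0.05,0],[0,0,0,0,0,0.1,0],[0,0,0,0,0,0.15,0],[0,0,0,0,0,0.2,0],[0,0,0,0,0,0.2,0]],
])

```text
time_s: 15.4
ee_pos: [614.0, 106.4, 155.6]
ee_rot: [-180.0, -20.0, 70.7]
force: [0.7, 0.3, -1.5]
gripper_width: 45.4
gripper_force: 0.0
```

```bash
python3 -c "
from h import *
s=env.state();print(s['ee_pos'],s['ee_rot'],s['force'])
look('vial','w7')"
```

```text
[613.98472565 106.44012095 155.63991246] [-179.95741404  -19.98831722   70.65888413] [ 0.70822549  0.27397751 -1.45994634]
cam [621.1 125.  344.9]
vial 0.86 [316.4, 249.2] 304 topz 46.94546130674447 c [611.4 100.   45. ] size [13.5 13.9  4.3] all [604.4  87.9   3.6] [619.7 108.2  47.2]
disc 0.72 [585.   18.6   0. ]
disc 0.6 [611.1  99.9   0. ]
```

The vial stands on its disc at (611,100). Next is the beaker.

send_rows([
  [[0,0,0,-0.1435,-0.0638,0,-1],[0,0,0,-0.1435,-0.0638,0,-1],[0,0,0,-0.1435,-0.0638,0,-1],[-0.07,0.0244,0,-0.1435,-0.0638,0,-1],[-0.07,0.0244,0,-0.1435,-0.0638,0,-1],[-0.07,0.0244,0,-0.1435,-0.0638,0,-1],[0,0,0,0,0,0,-1],[0,0,0,0,0,0,-1]],
])

```text
time_s: 16.35
ee_pos: [442.2, 30.7, 153.3]
ee_rot: [-180.0, -0.1, 70.8]
force: [0.4, -0.5, -0.6]
gripper_width: 90.9
gripper_force: 0.0
```

```bash
python3 -c "
from h import *
s=env.state();print(s['ee_pos'],s['ee_rot'],s['force'])
look('beaker','w8')"
```

```text
[442.17491556  30.66795247 153.30360364] [-1.79979199e+02 -8.87691991e-02  7.07525161e+01] [ 0.35109022 -0.53295903 -0.61862283]
cam [470.  108.9 324.2]
beaker 0.72 [312.5, 200.7] 3105 topz 60.76723397864163 c [439.6  28.5  58.7] size [45.3 45.6  6.3] all [405.  -19.3  -1.8] [462.3  51.2  61.9]
disc 0.92 [610.9  98.4   0. ]
disc 0.8 [583.9  18.6   0. ]
```

View pics/w8.png

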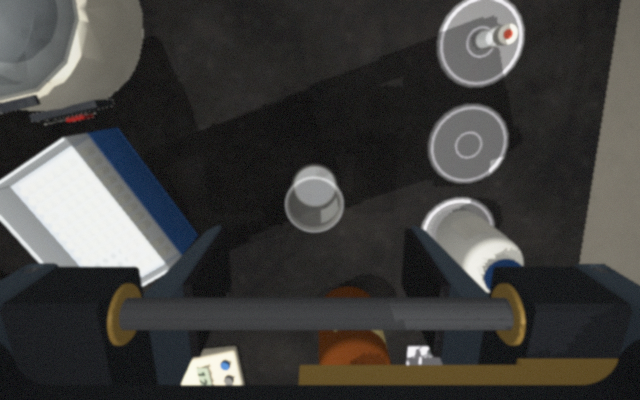

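The beaker is at (314,203) and the blue/white rack on the left comes close. I'll check clearance under the gripper.

```bash
python3 -c "
from h import *
np.set_printoptions(precision=0,suppress=True)
v,u=np.mgrid[:400,:640]
K,R,t=cam('top');d=np.load('topd.npy')
P=((np.stack([(u-K[0,2])/K[0,0]*d,(v-K[1,2])/K[1,1]*d,d],-1)-t)@R)[d>0]
e=np.array([.33,.944]);f=np.array([.944,-.33])
for c in ((442,30),(428.5,-110)):
  s=(P[:,:2]-c)@e;q=(P[:,:2]-c)@f
  for lo in range(-160,-30,15):
    for w in (18,45):
      m=(abs(s)<w)&(q>lo)&(q<lo+15);print(c,lo,w,P[m,2].max() if m.any() else None)
"
```

```text
(442, 30) -160 18 75.04984718443099
(442, 30) -160 45 75.60669346055984
(442, 30) -145 18 74.36280311950765
(442, 30) -145 45 74.36280311950765
(442, 30) -130 18 2.183237702718228
(442, 30) -130 45 73.36032877005944
(442, 30) -115 18 3.127509816545284
(442, 30) -115 45 3.127509816545284
(442, 30) -100 18 3.7771439533595594
(442, 30) -100 45 3.914734028919865
(442, 30) -85 18 2.1160181459385545
(442, 30) -85 45 2.692225866123528
(442, 30) -70 18 3.166578550770438
(442, 30) -70 45 3.5772975031507497
(442, 30) -55 18 2.4674184453843995
(442, 30) -55 45 4.246807061783387
(442, 30) -40 18 2.5349431818881247
(442, 30) -40 45 2.627488735685504
(428.5, -110) -160 18 15.626841731868364
(428.5, -110) -160 45 16.296274698083998
(428.5, -110) -145 18 14.642281407564246
(428.5, -110) -145 45 15.264712405213515
(428.5, -110) -130 18 13.138045956958395
(428.5, -110) -130 45 14.450529801604928
(428.5, -110) -115 18 3.957061658217045
(428.5, -110) -115 45 3.957061658217045
(428.5, -110) -100 18 4.191940415803315
(428.5, -110) -100 45 4.191940415803315
(428.5, -110) -85 18 2.5175218348587958
(428.5, -110) -85 45 2.7754021890210043
(428.5, -110) -70 18 3.18773928526243
(428.5, -110) -70 45 3.8392296696892982
(428.5, -110) -55 18 3.6958705705990322
(428.5, -110) -55 45 3.6958705705990322
(428.5, -110) -40 18 89.01896801596644
(428.5, -110) -40 45 89.01896801596644
```

send_rows([
  [[0,0,0,-0.0035,-0.005,-0.137,-1],[0,0,0,0,0,-0.137,-1],[0,0,0,0,0,-0.137,-1],[0,0,0,0,0,-0.137,-1],[0,0,0,0,0,-0.137,-1],[0,0,0,0,0,0,0.4],[0,0,0,0,0,0,0.4],[0,0,0,0,0,0,0.4],[0,0,0,0,0,0,0.4],[0,0,0,0,0,0,0.4],[0,0,0,0,0,0,0.4],[0,0,0,0,0,0,0.4]],
], grip_force=8)

```text
time_s: 17.7
ee_pos: [441.7, 29.1, 17.3]
ee_rot: [179.9, -0.0, 70.7]
force: [0.2, 0.4, 3.2]
gripper_width: 44.3
gripper_force: 8.0
```

send_rows([
  [[0,0,0,0,0,0.1,1],[0,0,0,0,0,0.15,1],[0,0,0,0,0,0.15,1],[0,0,0,0.1426,-0.0095,0,1],[0,0,0,0.1426,-0.0095,0,1],[0,0,0,0.1426,-0.0095,0,1],[0,0,0,0.1426,-0.0095,0,1],[0,0,0,0.1426,-0.0095,0,1],[0,0,0,0,0,-0.15,1],[0,0,0,0,0,-0.12,1],[0,0,0,0,0,0,1],[0,0,0,0,0,0,1]],
])

```text
time_s: 18.9
ee_pos: [584.0, 19.6, 42.8]
ee_rot: [-180.0, 0.0, 70.7]
force: [0.6, 0.2, -0.3]
gripper_width: 44.4
gripper_force: 8.0
```

```bash
python3 -c "
from h import *
s=env.state();print(s['ee_pos'],s['ee_rot'],s['force'])
look('beaker','w9')"
```

```text
[583.95712274  19.56112434  42.83950536] [-1.79970371e+02  1.31993782e-02  7.06934199e+01] [ 0.64615141  0.16681851 -0.28729231]
cam [612.   98.1 213.6]
beaker 0.89 [312.6, 271.1] 7902 topz 86.68962247440416 c [584.7  18.3  84.8] size [43.9 45.7  6.7] all [558.6  -4.5   3.1] [606.6  41.2  88.1]
disc 0.77 [610.1 100.5   0. ]
```

send_rows([
  [[0,0,0,0,0.002,-0.05,1],[0,0,0,0,0,-0.04,1],[0,0,0,0,0,-0.015,1],[0,0,0,0,0,0,1],[0,0,0,0,0,0,1]],
])

```text
time_s: 19.55
ee_pos: [584.1, 19.9, 21.6]
ee_rot: [180.0, 0.0, 70.7]
force: [-0.2, -0.1, -0.0]
gripper_width: 43.9
gripper_force: 8.0
```

send_rows([
  [[0,0,0,0,0,-0.003,1],[0,0,0,0,0,0,1],[0,0,0,0,0,0,-0.1],[0,0,0,0,0,0,-0.2],[0,0,0,0,0,0,-0.6],[0,0,0,0,0,0,-0.6],[0,0,0,0,0,0,-0.6],[0,0,0,0,0,0.1,-0.6],[0,0,0,0,0,0.2,-0.6],[0,0,0,0,0,0.2,-0.6],[0,0,0,0,0,0.2,-0.6],[0,0,0,0,0,0.15,-0.6]],
])

```text
time_s: 20.75
ee_pos: [584.6, 19.9, 194.0]
ee_rot: [179.8, -0.1, 70.7]
force: [0.1, -0.1, -0.4]
gripper_width: 72.9
gripper_force: 0.0
```

```bash
python3 -c "
from h import *
s=env.state();print(s['ee_pos'],s['ee_rot'],s['force'])
look('beaker','w10')"
```

```text
[584.62530324  19.94395473 194.02985479] [ 1.79829770e+02 -6.24880334e-02  7.06896152e+01] [ 0.0934626  -0.08814302 -0.37042094]
cam [612.   98.4 364.9]
beaker 0.9 [313.8, 188.5] 2392 topz 64.85940984151463 c [582.2  19.2  62.6] size [45.6 45.3  6. ] all [548.2 -25.3  -1.1] [605.   41.8  65.6]
disc 0.98 [612.8  98.    0. ]
```

send_rows([
  [[0,0,0,-0.13,-0.1083,0,-1],[0,0,0,-0.13,-0.1083,0,-1],[0,0,0,-0.13,-0.1083,0,-1],[0,0,0,-0.13,-0.1083,0,-1],[0,0,0,-0.13,-0.1083,0,-1],[0,0,0,-0.13,-0.1083,0,-1],[0,0,0,0,0,-0.2,-1],[0,0,0,0,0,0,-1],[0,0,0,0,0,0,-1]],
])

```text
time_s: 21.8
ee_pos: [427.4, -109.7, 150.4]
ee_rot: [-179.8, 0.0, 70.7]
force: [0.1, -0.5, 0.2]
gripper_width: 91.4
gripper_force: 0.0
```

send_rows([
  [[0,0,0,0.002,-0.001,-0.13,-1],[0,0,0,0,0,-0.13,-1],[0,0,0,0,0,-0.13,-1],[0,0,0,0,0,-0.13,-1],[0,0,0,0,0,0,-1],[0,0,0,0,0,0,1],[0,0,0,0,0,0,1],[0,0,0,0,0,0,1],[0,0,0,0,0,0,1],[0,0,0,0,0,0,1],[0,0,0,0,0,0,1],[0,0,0,0,0,0,1]],
], grip_force=25)

```text
time_s: 23.0
ee_pos: [428.3, -110.1, 47.9]
ee_rot: [180.0, -0.0, 70.7]
force: [-1.7, 2.3, 6.4]
gripper_width: 59.5
gripper_force: 25.0
```

send_rows([
  [[0,0,0,0,0,0.1,1],[0,0,0,0,0,0.15,1],[0,0,0,0,0,0.15,1],[0,0,0,0.125,-0.038,0,1],[0,0,0,0.125,-0.038,0,1],[0,0,0,0.125,-0.038,0,1],[0,0,0,0.125,-0.038,0,1],[0,0,0,0,0,-0.15,1],[0,0,0,0,0,-0.12,1],[0,0,0,0,0,0,1],[0,0,0,0,0,0,1]],
])

```text
time_s: 24.1
ee_pos: [528.3, -140.6, 73.2]
ee_rot: [-180.0, 0.0, 70.7]
force: [0.2, 0.5, -1.6]
gripper_width: 59.0
gripper_force: 25.0
```

```bash
python3 -c "
from h import *
s=env.state();print(s['ee_pos'],s['ee_rot'],s['force'])
look('amber_bottle','w11')"
```

```text
[ 528.30905217 -140.6298913    73.16154831] [-1.79963471e+02  2.30297057e-03  7.06839220e+01] [ 0.16667637  0.54053318 -1.60395982]
cam [556.4 -62.2 243.9]
amber_bottle 0.59 [311.7, 263.6] 16098 topz 163.3265438495355 c [ 532.6 -130.3  158.9] size [44.5 47.4 39.6] all [ 445.7 -269.9   -0.7] [ 558.6 -106.6  178.7]
amber_bottle 0.55 [377.3, 359.9] 181 topz 177.3786503909068 c [ 547.6 -136.8  160.4] size [ 5.3 27.2 34.8] all [ 527.3 -285.9   -1.1] [ 550.2 -123.2  177.7]
```

send_rows([
  [[0,0,0,0,0,-0.05,1],[0,0,0,0,0,-0.04,1],[0,0,0,0,0,-0.015,1],[0,0,0,0,0,0,1],[0,0,0,0,0,0,1]],
])

```text
time_s: 24.75
ee_pos: [528.2, -140.6, 52.1]
ee_rot: [-180.0, 0.0, 70.7]
force: [-0.7, 0.6, -1.1]
gripper_width: 58.9
gripper_force: 25.0
```

send_rows([
  [[0,0,0,0,0,-0.003,1],[0,0,0,0,0,0,1],[0,0,0,0,0,0,-0.4],[0,0,0,0,0,0,-0.6],[0,0,0,0,0,0,-1],[0,0,0,0,0,0,-1],[0,0,0,0,0,0,-1],[0,0,0,0,0,0.1,-1],[0,0,0,0,0,0.2,-1],[0,0,0,0,0,0.2,-1],[0,0,0,0,0,0.2,-1],[0,0,0,0,0,0.2,-1]],
])

```text
time_s: 25.95
ee_pos: [528.2, -140.6, 233.2]
ee_rot: [180.0, -0.0, 70.7]
force: [0.3, 0.3, 0.3]
gripper_width: 91.4
gripper_force: 0.0
```

send_rows([
  [[0,0,0,-0.15,0,0,-1],[0,0,0,-0.15,0,0,-1],[0,0,0,-0.15,0,0,-1],[0,0,0,-0.15,-0.15,0,-1],[0,0,0,-0.15,-0.15,0,-1],[0,0,0,0,-0.15,0,-1],[0,0,0,0,-0.15,0,-1],[0,0,0,0,-0.15,0,-1],[0,0,0,0,0,0,-1]],
])

```text
time_s: 26.85
ee_pos: [378.5, -293.6, 231.4]
ee_rot: [179.9, 0.1, 70.5]
force: [0.0, -0.4, 0.6]
gripper_width: 91.1
gripper_force: 0.0
```

Run:
```python
from h import *
np.set_printoptions(precision=1,suppress=True)
v,u=np.mgrid[:400,:640];L=[]
D=[("amber",(528.2,-140.6),30,122),("white",(556.2,-60.4),23.5,102),("beaker",(584.3,19.8),23,64),("vial",(612.3,100),7.5,46)]
for n in("top","side"):
    K,R,t=cam(n);im,d=optics.grab_frame(n);L.append(im)
    P=((np.stack([(u-K[0,2])/K[0,0]*d,(v-K[1,2])/K[1,1]*d,d],-1)-t)@R)[d>0]
    for k,c,r,h in D:
        Q=P[(np.hypot(*(P[:,:2]-c).T)<r+8)&(P[:,2]>10)]
        T=Q[Q[:,2]>h-6]
        print(n,k,len(Q),len(T),"dxy",(T.min(0)+T.max(0))[:2]/2-c if len(T) else '',"topz",np.percentile(Q[:,2],99),"body dxy",(Q.min(0)+Q.max(0))[:2]/2-c)
    x,y=((300,170) if n=="top" else (320,200))
    L[-1]=cv2.resize(im[y-75:y+75,x-100:x+100],(400,300),interpolation=2)
save("final",np.hstack(L));print(env.state()["ee_pos"])
```

```text
top amber 832 294 dxy [0.3 0.1] topz 122.85876036408155 body dxy [0.5 1.5]
top white 505 173 dxy [1.3 0.6] topz 102.93163767128671 body dxy [1.5 0.9]
top beaker 266 94 dxy [ 1.3 -0.1] topz 64.31147937174661 body dxy [ 1.1 -0.1]
top vial 61 36 dxy [0.9 0.6] topz 46.59564544060346 body dxy [0.7 0.3]
side amber 1357 173 dxy [0.5 0. ] topz 122.8025450925079 body dxy [ 0.5 -6.4]
side white 168 92 dxy [ 1.3 -1.2] topz 103.15376885699814 body dxy [ 6.6 -3.6]
side beaker 82 54 dxy [0.4 1.2] topz 64.93674963138572 body dxy [0.4 1.2]
side vial 25 21 dxy [ 1.7 -0.2] topz 46.55322197952339 body dxy [ 1.7 -0.2]
[ 378.2 -290.7  231.3]
```

View pics/final.png

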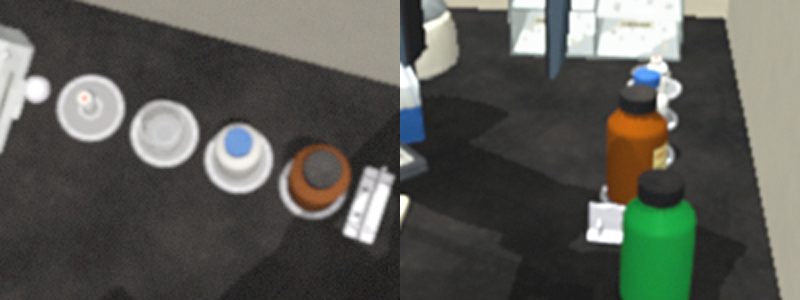

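The picture shows amber next to the bookend, then white, beaker and vial by the stud. All are upright and within about 2 mm of centre, and the arm is clear.

```bash
python3 -c "
from h import *
print(env.job_done())"
```

```text
the job is handed in; nothing more can be done
None
```

The job is handed in: amber bottle, white bottle, beaker and vial stand upright in that order from bookend to stud, each released and measured within about 2 mm of its disc's centre, with about 27 s of the 106 s used.

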